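Hold the gel viewer's shield at its index tab

ROBOT

A 6-joint arm with a two-finger parallel gripper is mounted at the origin on the work surface. World frame = base frame: x ahead of the robot, y to its left, z up, the work surface at z = 0. Lengths are in mm, angles in rad, forces in N, time in s.
With the tool pointing down it reaches from about 350 to 775 mm from the base axis. Payload 7.3 kg.
Tool frame: the origin (TCP) lies between the finger pads; the fingertips stand 25 mm ahead of it and the grasp point (between the pads) lies 6 mm ahead of it; z points along the fingers, y is the direction in which the jaws open and shut (so a half turn about z gives the same grasp; the last joint's range is limited). The gripper opens to 92 mm and grips with 3 to 60 N. Pads are 19 mm wide; open, the fingers measure 130 mm over their backs; the gripper's body (75 mm by 190 mm) begins 47 mm behind the grasp point.
Start: joints at [1.018, 0.342, 1.524, -0, 1.275, -0.146], TCP at [207.715, 482.18, 251.741] pointing down, gripper open.
Joint ranges: [-2.53, 2.53], [-0.77, 2.02], [0.04, 2.7], [-1, 4.14], [0.28, 2.66], [-3.11, 3.11]. Speed limits (rad/s): [2.57, 2.57, 3.14, 3.14, 3.14, 3.14].

INTERFACE

Orientations are given as [roll, pitch, yaw] about the fixed x, y, z axes, in that order (R = Rz(yaw) Ry(pitch) Rx(roll)).
In Python, from plant import get_obs, capture, calibration, close_job gives the robot as it stands. The module is installed in compiled form; this text tells all that it offers.
- The arm moves only by the shell command python3 -m jog 'ROWS'. ROWS is JSON, one flat list of numbers, 5 for each row, row after row: the closure, from 0 (fully open) to 1 (shut), then the shift along the tool's x, y, z in mm, then the turn about the tool's z in degrees. In form: [fingers, tx, ty, tz, yaw, fingers, tx, ty, tz, yaw, ...]. A call has 1 to 5 rows; each row shifts and turns the pose as measured when the row begins, along the tool's axes as they then stand; what a row does not reach is not made up. A row lasts 1/10 s, in which the tool goes at most 50 mm and 8.59 degrees, less where a joint would pass 70% of its speed; a pose out of reach is approached as far as the arm can. A call is refused whole if a number of a shift passes 50 or a number of a turn 8.59, either way. A call with a gripper value outside its range is refused whole. The fingers move at their own pace and stop on an object; the grip force is fixed at half the most. Time passes only in rows, so rows that do not move let the fingers close. It gives the time, the measured TCP pose, the force and the opening at its end, in the units of the state.
- get_obs(): the state, without advancing time (a new reading comes with each control period).
- capture(name): name is "scene" or "top" or "wrist"; returns (picture, depth): 420x560x3 uint8, red, green, blue; 420x560 float32, mm along the optical axis (not along the pixel's ray), 0 where there is no reading.
- calibration(name): a dict with "fovy" (degrees; the focal length in pixels is half the picture's height over the tangent of half this angle, whatever the lens; pixels are square), "cx", "cy" (the principal point, pixels), "k1" (the pictures are not rectified: a ray, as slopes to the right and down, at radius r is drawn at 1 + k1 r^2 times it, then the intrinsics apply), "R" (3x3) and "t" (3): a world point X has camera coordinates R X + t. Camera axes: x right, y down, z forward; pixel columns grow to the right and rows downward; lengths in mm; the calibration is good to about 2 mm. A picture is of the moment at which its call begins: read the wrist's pose just before it. calibration takes no time and is no camera call; for the wrist camera it gives the pose at the moment of the call.
- close_job(): hands the job in, once; it reports no verdict.
The state is a dict: "time": time; "joint_positions": joint angles; "dq": joint speeds; "tau": joint torques, N m; "tool_pos": TCP position; "tcp_rot": TCP orientation; "contact_force": force on the tool from outside, world axes, zero at the start; "moment": the same for the moment, N m; "grip_width": finger opening in mm.
Only numpy, scipy, OpenCV 4.12 (cv2) and the standard library are available. Lean on these libraries where they do the work, as an engineer would, in place of code of your own. Each camera call takes 0.05 s, during which the arm holds its last target.

TASK

On the gel viewer, push the locked wing knob right in and, holding it in, turn it anticlockwise as far as it goes to free the sprung amber shield, then lift the shield until its side pointer stands level with the index tab on the quadrant, within the tab's width, and finish while still holding it there with the gripper so that a colleague can slide a gel in. Do not swing the shield past the tab, do not shift the tab from where it is set, and leave everything else on the bench where it stands.

Things in the scene. Friction and masses are not known exactly. Their poses are not given: they have to be found in the camera images.
- viewer: Gel viewer: white light-table case 240 mm deep, 320 wide, 90 high, fixed to the bench, turned up to 17 degrees. Origin: centre of its underside; x from its front to its back (roughly away from the robot), y left, z up. Its shield, an amber panel in a dark frame with 30 mm deep sides, about 0.65 kg, lies on top: shut, it reaches to the case's front face and its flat top is 122 mm above the bench.
- hinge (a point): Middle of the shield's hinge axis, along the viewer's far upper edge: 112 mm behind the case's centre, 98 mm above the bench. Axes as the case's; the hinge axis is y.
- shield (a joint): Opening angle of the shield in rad: 0 shut, grows as its front edge rises about the hinge; stop at 1.1. Springs and its weight pull it shut at all times: about 6 to 8 N upward at the handle to start it, 8 to 13 N at the tab; let go, it falls shut. It cannot open until the lock knob is free.
- handle (a point): Centre of the shield's grab bar: a level round steel bar 12 mm thick along the case's y, 272 mm ahead of the hinge axis and 12 mm above it when shut (110 mm above the bench), 90 mm clear between the two arms that carry it. It stands 40 mm ahead of the shield's front edge and of the case's front face, so a finger fits behind it from above. It moves with the shield.
- knob_wing (a point): Lock knob on the shield's front rail, by its left front corner. Its grip is an upright wing 42 mm long, 12 thick, 30 high, on a 34 mm disc. The point is on the turning axis, 10 mm below the wing's top, 20 mm above the disc, 158 mm above the bench. x along the wing, z up the axis. Locked, the wing lies 69 degrees (1.2 rad) clockwise from above of the case's x; free, along it.
- lock_knob (a joint): Turn of the lock knob in rad: 0 locked, grows anticlockwise seen from above, stop at 1.2 = fully free. A catch stops it near 0.1 (0.4 N m would force it, which is wrong) unless the knob is held pushed in by 5 mm or more: push it to its bottom stop and keep it there through the turn. It turns easily (0.02 N m) and stays where it is turned.
- knob_push (a joint): How far the lock knob is pushed in, in m: 0 to 0.008 (8 mm, bottom stop). A spring pushes it back up: 4 N at the start, 6 N at the bottom.
- index_mark (a point): Index tab: dark steel block 34 mm radially, 14 thick, 20 wide along the arc, with a small thumbscrew on its outer side, clamped on the quadrant (an aluminium arc strap round the hinge axis on the case's right-hand side). The point is the middle of its inner edge, 178 mm from the hinge axis. z along the arc, in the opening direction; the tab's width is 10 mm either side along z.
- index (a joint): Where the tab is set, in rad about the hinge axis on the shield's own scale: the pointer is at the middle of the tab when the shield's angle equals this. Between 0.40 and 0.72. Clamped; not to be shifted.
- pointer (a point): Outer end of the shield's pointer, a steel blade 3 mm thick on the shield's right-hand side, 178 mm from the hinge axis; it moves with the shield and passes the inner edge of the tab.
- bottle_large: Bystander: clear bottle with orange cap, 86 mm diameter, 176 mm high; origin at the centre of its underside.
- bottle_small: Bystander: clear bottle with orange cap, 70 mm diameter, 138 mm high; origin at the centre of its underside.
- beaker: Bystander: glass beaker of tips, 84 mm diameter, 95 mm high; origin at the centre of its underside.
- tube_rack: Bystander: flat green tube rack 220 x 68 x 28 mm with tube caps up to 39 mm high, left of the viewer; origin at the centre of its underside, x along its length.
- tip_box: Bystander: pipette tip box 122 x 84 x 68 mm, in front of the viewer to the left; origin at the centre of its underside.
- gel_tray: Bystander: empty clear gel tray 120 x 95 x 20 mm, in front of the viewer to the right; origin at the centre of its underside.
- pipette: Bystander: hand pipette lying on the bench right of the viewer, 245 mm long, 40 mm wide, 28 mm high; origin under about its middle, x along it.

How it is judged (in metres and radians):
On the way, in this order (a step that is already met when the one before it is completed fails the run):
1. the lock knob is held pushed in (over 4 mm) while it is turned (value of joint knob_push above 0.004 m and value of joint lock_knob above 0.3 rad), for 0.1 s.
2. the lock knob is turned to free while the shield is still shut (value of joint lock_knob above 1 rad and value of joint shield below 0.05 rad), for 0.1 s.
3. the shield is lifted well off the case with the gripper on it (value of joint shield above 0.25 rad and contact force between the fingers and shield above 2 N), for 0.1 s.
At the end, for the whole second after the job is handed in: Pointer within the tab's width (10 mm either side of its middle) and still (under 0.08 rad/s), fingers holding the shield (over 2 N), lock knob left free (over 0.9 rad), tab where it was set (5 mm), no bystander moved 30 mm (z of pointer in the frame of index_mark between -0.01 and 0.01 m and velocity of joint shield between -0.08 and 0.08 rad/s and contact force between the fingers and shield above 2 N and value of joint lock_knob above 0.9 rad and distance of index_mark from where it was at the start of the episode below 0.005 m and distance of each of bottle_large, bottle_small, beaker, tube_rack, tip_box, gel_tray, pipette from where it was at the start of the episode below 0.03 m); the arm keeps its last pose, push and grip.
It fails at once if the shield is swung past the tab (pointer more than 30 mm above the tab's middle) (z of pointer in the frame of index_mark above 0.03 m).
It fails at once if the index tab is shifted (distance of index_mark from where it was at the start of the episode above 0.005 m).
It fails at once if another thing on the bench is moved 30 mm or more (distance of any of bottle_large, bottle_small, beaker, tube_rack, tip_box, gel_tray, pipette from where it was at the start of the episode above 0.03 m).
It also fails if it takes over 51 s, if anything falls off the work surface, if the arm or the gripper's body presses on something with over 40 N, if the wrist force passes 120 N, or if a joint passes its speed limit or range.

## Working session

There is one attempt and no reset: what is moved stays moved. The work goes in short steps, Python scripts to look and compute and a shell command to move; the robot and the scene stay as the last step left them, time stands still between calls to the robot, and variables do not carry over. Pictures are saved under pics/ and viewed, and the job is handed in when it is done.

```bash
mkdir -p pics; python3 - <<'E'
from plant import *
import cv2,numpy as np
print(get_obs())
for n in ["scene","top","wrist"]:
    c=calibration(n);print(n,c)
    im,d=capture(n)
    cv2.imwrite(f"pics/{n}0.png",im[:,:,::-1]);np.save(f"pics/{n}0d.npy",d)
    np.save(f"pics/{n}0c.npy",c,allow_pickle=True)
E
```

```text
{'time': 0.0, 'joint_positions': array([ 1.01797990e+00,  3.42723439e-01,  1.52501521e+00, -8.87529912e-06,
        1.27540296e+00, -1.45999507e-01]), 'dq': array([-0.000996  ,  0.00053961, -0.00136382, -0.00090963, -0.00089212,
       -0.0001196 ]), 'tau': array([ 1.46660997e-03, -4.31223929e+01, -2.44227755e+01,  7.19343452e-02,
        5.56252396e-02, -1.28746851e-04]), 'tool_pos': array([207.52141781, 481.84164636, 251.04519515]), 'tcp_rot': array([-3.14005894e+00, -2.16947726e-04,  2.73477815e+00]), 'contact_force': array([ 0.11385676, -0.2487895 , -0.63377408]), 'moment': array([-0.01059243,  0.01336872,  0.03352531]), 'grip_width': 91.76254415882343}
scene {'fovy': 48.8692869718909, 'cx': 273.35389771681486, 'cy': 213.16875402870718, 'k1': -0.1371005326289544, 'R': array([[-0.71612447,  0.69789385,  0.01048455],
       [ 0.55522519,  0.57870305, -0.59735063],
       [-0.42295477, -0.42195612, -0.80191165]]), 't': array([ 396.39109912, -282.72152439, 1483.0397981 ])}
top {'fovy': 50.242666385531244, 'cx': 278.5983514395368, 'cy': 223.09084050302982, 'k1': -0.10755062111913281, 'R': array([[ 0.01587651, -0.99986817, -0.00340221],
       [-0.97781404, -0.01481533, -0.20895026],
       [ 0.20887231,  0.00664413, -0.97792035]]), 't': array([  28.4813283 ,  572.70236559, 1353.3256673 ])}
wrist {'fovy': 60.887622053612375, 'cx': 282.1542120536775, 'cy': 211.22331968606045, 'k1': -0.06980335392873512, 'R': array([[ 3.94691344e-01,  9.18813525e-01, -6.70330345e-04],
       [ 8.75822023e-01, -3.76002889e-01,  3.02584883e-01],
       [ 2.77767037e-01, -1.20014724e-01, -9.53122206e-01]]), 't': array([-524.40471795,  -37.81879483,  391.55729359])}
```

View pics/scene0.png

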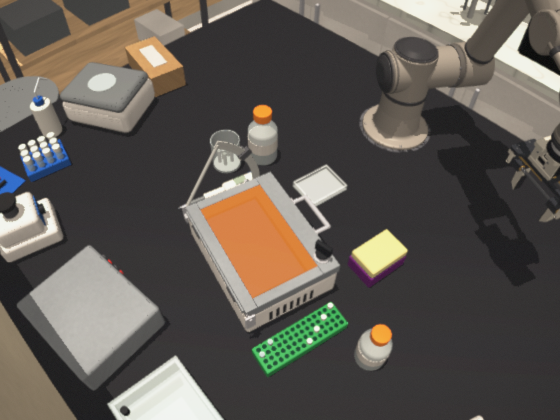

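View pics/top0.png

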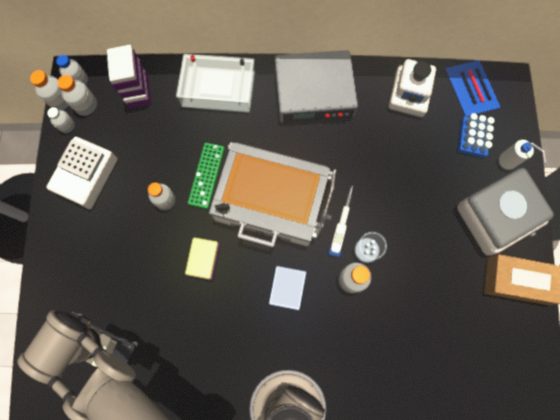

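View pics/wrist0.png

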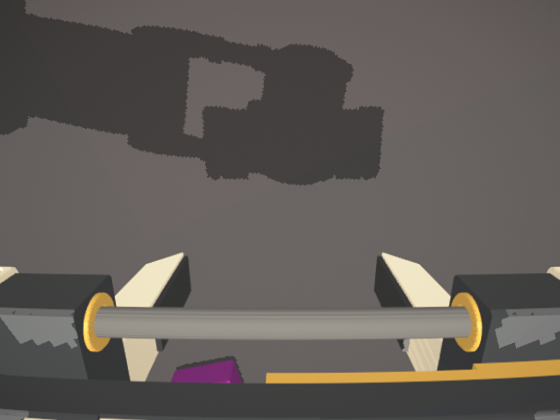

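The top view shows the viewer with its knob at about (222,209), the handle bar at about (258,240) and the quadrant strap at about (325,212). The scene view shows the knob at about (323,248), the handle at about (315,215) and the quadrant at about (205,175). Next I zoom in.

```bash
cat > h.py <<'E'
import numpy as np,cv2
from plant import *
def K(c):
    f=210/np.tan(np.radians(c["fovy"])/2); return np.array([[f,0,c["cx"]],[0,f,c["cy"]],[0,0,1.]]),np.array([c["k1"],0,0,0,0.])
def proj(c,X):
    k,d=K(c); return cv2.projectPoints(np.atleast_2d(np.array(X,float)),cv2.Rodrigues(c["R"])[0],c["t"],k,d)[0][:,0]
def ray(c,uv):
    k,d=K(c); p=cv2.undistortPoints(np.array([[uv]],float),k,d)[0,0]
    return -c["R"].T@c["t"], c["R"].T@np.array([p[0],p[1],1.])
def onz(c,uv,z):
    o,v=ray(c,uv); return o+v*(z-o[2])/v[2]
def atd(c,uv,d):
    o,v=ray(c,uv); return o+v*d
def crop(im,x0,x1,y0,y1,s,name):
    cv2.imwrite(name,cv2.resize(im[y0:y1,x0:x1],None,fx=s,fy=s,interpolation=cv2.INTER_CUBIC))
def two(c1,u1,c2,u2):
    o1,v1=ray(c1,u1);o2,v2=ray(c2,u2)
    s=np.linalg.lstsq(np.c_[v1,-v2],o2-o1,rcond=None)[0]
    a,b=o1+v1*s[0],o2+v2*s[1]; return (a+b)/2,np.linalg.norm(a-b)
E
python3 - <<'E'
from h import *
t=cv2.imread("pics/top0.png");s=cv2.imread("pics/scene0.png")
crop(t,200,350,135,255,5,"pics/top0z.png")
crop(s,175,345,150,320,3.5,"pics/scene0z.png")
E
```

```text
(no output)
```

View pics/top0z.png

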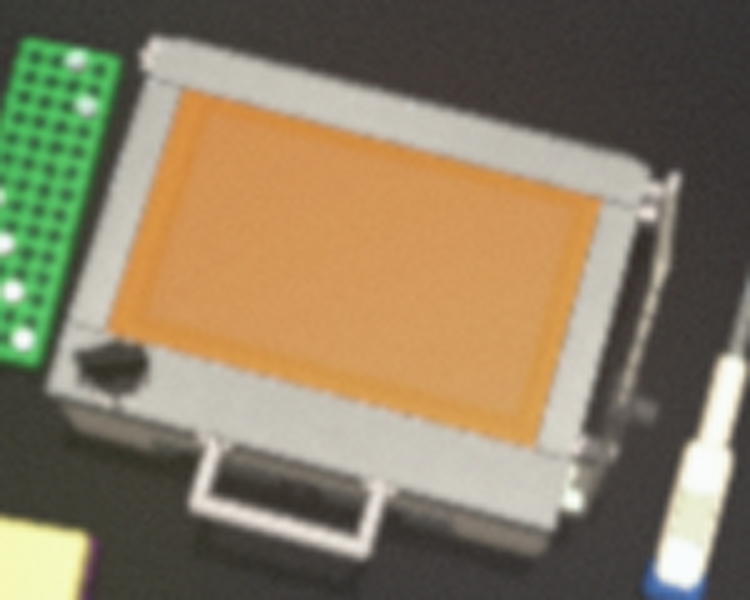

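View pics/scene0z.png

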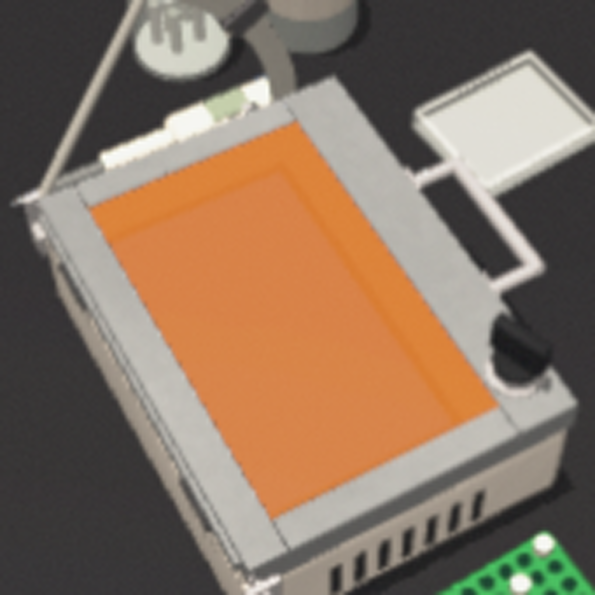

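```bash
python3 - <<'E'
from h import *
s=cv2.imread("pics/scene0.png")
crop(s,175,295,95,215,5,"pics/scene0q.png")
for n in ["top","scene"]:
    c=calibration(n); im=cv2.imread(f"pics/{n}0.png"); hsv=cv2.cvtColor(im,cv2.COLOR_BGR2HSV)
    m=cv2.inRange(hsv,(8,110,120),(20,255,255))
    nn,l,st,ce=cv2.connectedComponentsWithStats(m); i=1+np.argmax(st[1:,4])
    m=(l==i).astype(np.uint8)
    cn=max(cv2.findContours(m,0,1)[0],key=cv2.contourArea)[:,0]
    P=np.array([onz(c,p,120)[:2] for p in cn],np.float32)
    r=cv2.minAreaRect(P);print(n,r,cv2.boxPoints(r).round(1).tolist())
c=calibration("top")
a,b=onz(c,(240,235.6),110),onz(c,(272.4,245),110);print(a,b,(a+b)/2,np.degrees(np.arctan2(*(a-b)[[1,0]])))
k=onz(c,(222.2,208),158);print(k)
E
```

```text
top ((670.1839599609375, 63.660125732421875), (270.28521728515625, 165.0751190185547), 75.10143280029297) [[555.7000122070312, -45.70000076293945], [715.2000122070312, -88.19999694824219], [784.7000122070312, 173.0], [625.2000122070312, 215.5]]
scene ((671.3261108398438, 60.775428771972656), (272.4588623046875, 165.0030975341797), 75.20117950439453) [[556.7999877929688, -49.900001525878906], [716.2999877929688, -92.0], [785.9000244140625, 171.39999389648438], [626.4000244140625, 213.60000610351562]]
[521.11089299 153.33469369 110.        ] [493.84187083  54.6334075  110.        ] [507.47638191 103.98405059 110.        ] 74.55568002534888
[594.55553743 204.48835698 158.        ]
```

View pics/scene0q.png

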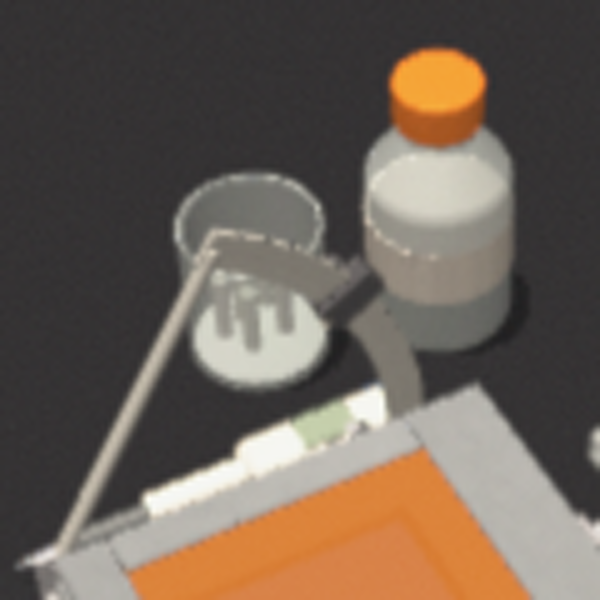

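```bash
python3 - <<'E'
from h import *
ct,cs=calibration("top"),calibration("scene")
t=cv2.imread("pics/top0.png");s=cv2.imread("pics/scene0.png")
crop(t,300,350,165,245,7.5,"pics/top0q.png")
crop(s,205,275,130,190,10,"pics/scene0q2.png")
yaw=np.radians(-15.);ex=np.array([np.cos(yaw),np.sin(yaw),0]);ey=np.array([-ex[1],ex[0],0])
h=np.array([507.5,104,110]);H=h+272*ex+[0,0,-12]
print("H",H)
# intersect scene rays with side plane y=const
for name,uv in dict(tabc=(245,153.),).items():
    o,v=ray(cs,uv)
    for y in (-160,-170,-180,-190):
        k=(y-(o-H)@ey)/(v@ey);P=o+k*v-H
        x,z=P@ex,P[2];print(y,x,z,np.hypot(x,z),np.arctan2(z,-x), proj(ct,o+k*v))
E
```

```text
H [770.23182475  33.60121973  98.        ]
-160 -160.72660989483268 124.40029561914776 203.24486876282285 0.6586768372944058 [[320.00991915 211.17080835]]
-170 -165.36188542595698 113.05855708088859 200.316725414629 0.5997050158255268 [[322.65961102 214.58860103]]
-180 -169.9971609570815 101.7168185426292 198.10438134453773 0.5392011249931946 [[325.26818999 217.95464985]]
-190 -174.6324364882058 90.37508000436992 196.63199881912277 0.47756201476642374 [[327.83645476 221.26992811]]
```

View pics/top0q.png

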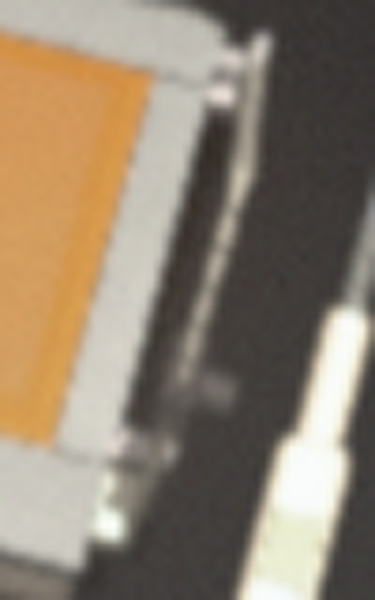

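View pics/scene0q2.png

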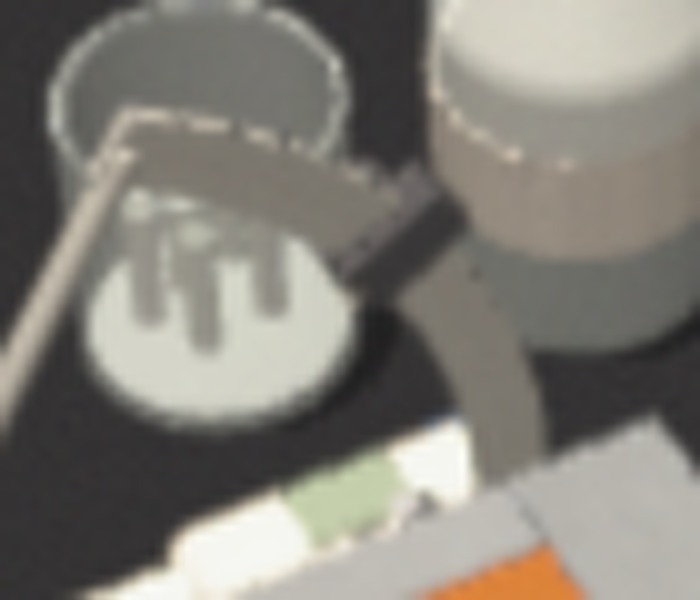

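```bash
cat >> h.py <<'E'
from scipy.spatial.transform import Rotation as Ro
def plan(tgt,yawdeg,n,fing):
    """rows (rounded) from measured pose to world tgt with tool world yaw (deg), n equal rows"""
    o=get_obs();p=o["tool_pos"].copy();y=np.degrees(o["tcp_rot"][2])
    dy=(yawdeg-y+180)%360-180; step=(np.array(tgt)-p)/n
    out=[]
    for i in range(n):
        R=Ro.from_euler("xyz",[180,0,y],degrees=True).as_matrix()
        d=R.T@step; out.append([fing]+[round(float(v),1) for v in d]+[round(-dy/n,2)]); y+=dy/n
    for i in range(0,n,5): print(sum(out[i:i+5],[]))
def st():
    o=get_obs();print(round(o["time"],2),o["tool_pos"].round(1),np.degrees(o["tcp_rot"]).round(1),o["contact_force"].round(1),o["moment"].round(2),round(o["grip_width"],1))
E
python3 - <<'E'
from h import *
c=calibration("wrist");o=get_obs();C=-c["R"].T@c["t"]
R=Ro.from_euler("xyz",o["tcp_rot"]).as_matrix()
print("cam in tool",R.T@(C-o["tool_pos"]),"fwd in tool",R.T@c["R"][2], proj(c,o["tool_pos"]+R@np.array([0,0,25])))
ct=calibration("top");yaw=np.radians(-15.);ex=np.array([np.cos(yaw),np.sin(yaw),0]);ey=np.array([-ex[1],ex[0],0]);H=np.array([770.2,33.6,98])
for a in (0,.05,.1,.4,.5,.57,.6,.7): print(a,[proj(ct,H-178*np.cos(a)*ex+y*ey+[0,0,178*np.sin(a)]).round(1).tolist() for y in (-160,-175)])
plan((594,202,250),96,12,0)
E
```

```text
cam in tool [  82.95388177   -0.27206778 -133.15471467] fwd in tool [-0.30275125  0.00097892  0.95306911] [[282.30822541 274.43871335]]
0 [[[315.1, 226.0]], [[319.8, 227.3]]]
0.05 [[[315.3, 225.3]], [[320.0, 226.6]]]
0.1 [[[315.6, 224.5]], [[320.4, 225.8]]]
0.4 [[[318.1, 216.6]], [[323.0, 218.0]]]
0.5 [[[319.2, 212.9]], [[324.2, 214.3]]]
0.57 [[[320.1, 210.0]], [[325.2, 211.4]]]
0.6 [[[320.5, 208.6]], [[325.6, 210.0]]]
0.7 [[[321.9, 203.9]], [[327.0, 205.3]]]
[0, -38.8, -8.7, 0.1, np.float64(5.06), 0, -39.4, -5.2, 0.1, np.float64(5.06), 0, -39.7, -1.7, 0.1, np.float64(5.06), 0, -39.7, 1.8, 0.1, np.float64(5.06), 0, -39.4, 5.3, 0.1, np.float64(5.06)]
[0, -38.8, 8.7, 0.1, np.float64(5.06), 0, -37.9, 12.1, 0.1, np.float64(5.06), 0, -36.7, 15.4, 0.1, np.float64(5.06), 0, -35.2, 18.6, 0.1, np.float64(5.06), 0, -33.4, 21.6, 0.1, np.float64(5.06)]
[0, -31.3, 24.5, 0.1, np.float64(5.06), 0, -29.1, 27.1, 0.1, np.float64(5.06)]
```

```bash
python3 -m jog '[0,-39,-9,0,5, 0,-39,-5,0,5, 0,-40,-2,0,5, 0,-40,2,0,5, 0,-39,5,0,5]'; python3 -m jog '[0,-39,9,0,5, 0,-38,12,0,5, 0,-37,15,0,5, 0,-35,19,0,5, 0,-33,22,0,5]'; python3 - <<'E'
from h import *
st();plan((594,202,240),96,3,0)
E
```

```text
time: 0.65
tool_pos: [368.8, 363.7, 249.6]
tcp_rot: [-3.138, -0.001, 2.293]
contact_force: [0.4, 0.6, 0.0]
grip_width: 91.5
time: 1.15
tool_pos: [535.1, 240.0, 247.9]
tcp_rot: [-3.135, 0.001, 1.837]
contact_force: [0.3, 1.5, -0.5]
grip_width: 91.5
1.15 [535.1 240.  247.9] [-179.6    0.   105.3] [ 0.3  1.5 -0.5] [-0.02 -0.   -0.01] 91.5
[0, -17.4, 15.6, 2.6, np.float64(3.09), 0, -16.5, 16.5, 2.6, np.float64(3.09), 0, -15.6, 17.4, 2.6, np.float64(3.09)]
```

```bash
python3 -m jog '[0,-17,16,2,3, 0,-16,17,2,3, 0,-16,17,2,3, 0,0,0,0,0]'; python3 - <<'E'
from h import *
st();c=calibration("wrist");im,d=capture("wrist");cv2.imwrite("pics/w1.png",im[:,:,::-1]);np.save("pics/w1c.npy",c,allow_pickle=True);np.save("pics/w1d.npy",d)
E
```

```text
time: 1.55
tool_pos: [599.8, 195.8, 238.8]
tcp_rot: [-3.133, 0.003, 1.665]
contact_force: [-0.3, -0.5, -0.2]
grip_width: 92.1
1.55 [599.8 195.8 238.8] [-179.5    0.2   95.4] [-0.3 -0.5 -0.2] [-0.11  0.07 -0.04] 92.1
```

View pics/w1.png

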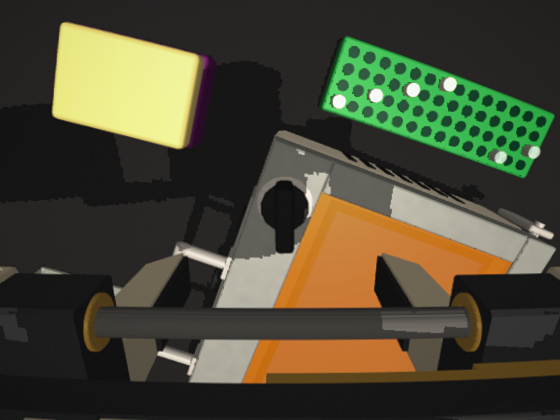

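```bash
python3 - <<'E'
from h import *
im=cv2.imread("pics/w1.png");g=np.clip(im.astype(float)*2.5,0,255).astype(np.uint8)
crop(g,235,335,160,270,5.4,"pics/w1z.png")
c=np.load("pics/w1c.npy",allow_pickle=True).item();d=np.load("pics/w1d.npy")
for v in range(176,262,6): print(v,d[v,268:304:4].round(0), [onz(c,(284,v),z)[:2].round(0).tolist() for z in (138,168)])
E
```

```text
176 [254. 255. 254. 254. 253. 254. 254. 254. 256.] [[597.0, 228.0], [596.0, 235.0]]
182 [253. 255. 254. 230. 230. 230. 237. 255. 253.] [[597.0, 224.0], [596.0, 231.0]]
188 [256. 241. 219. 216. 215. 215. 219. 241. 254.] [[597.0, 220.0], [597.0, 227.0]]
194 [242. 242. 212. 211. 211. 211. 211. 242. 242.] [[598.0, 216.0], [597.0, 224.0]]
200 [243. 243. 213. 213. 213. 212. 213. 243. 243.] [[598.0, 212.0], [597.0, 220.0]]
206 [244. 246. 213. 214. 214. 214. 213. 244. 244.] [[599.0, 207.0], [598.0, 216.0]]
212 [246. 247. 215. 215. 215. 214. 215. 245. 245.] [[599.0, 203.0], [598.0, 213.0]]
218 [247. 247. 216. 215. 215. 215. 216. 247. 247.] [[599.0, 199.0], [599.0, 209.0]]
224 [249. 248. 218. 216. 216. 217. 217. 248. 249.] [[600.0, 194.0], [599.0, 205.0]]
230 [267. 267. 218. 218. 218. 218. 217. 267. 268.] [[600.0, 190.0], [599.0, 201.0]]
236 [268. 269. 220. 220. 220. 220. 219. 268. 269.] [[601.0, 185.0], [600.0, 197.0]]
242 [270. 271. 223. 221. 221. 220. 220. 269. 270.] [[601.0, 181.0], [600.0, 193.0]]
248 [272. 272. 223. 220. 222. 221. 223. 270. 274.] [[602.0, 176.0], [600.0, 189.0]]
254 [273. 273. 273. 272. 274. 273. 273. 274. 274.] [[602.0, 172.0], [601.0, 185.0]]
260 [274. 275. 274. 275. 275. 273. 275. 276. 276.] [[603.0, 167.0], [601.0, 181.0]]
```

View pics/w1z.png

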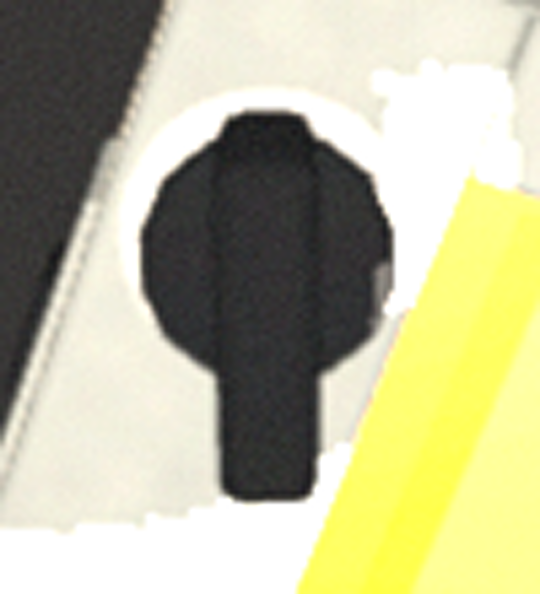

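The wrist view shows the wing at about (284,190–252) and its disc centred near (284,207). That puts the knob at about (598, 206.5), with the wing at about -85°.

```bash
python3 -m jog '[0,5.5,-0.5,-0,-0.3, 0,5,-0.5,20,-0.3, 0,0,0,25,0, 0,0,0,10,0, 0,0,0,0,0]'; python3 - <<'E'
from h import *
st();c=calibration("wrist");im,d=capture("wrist");cv2.imwrite("pics/w2.png",im[:,:,::-1]);
print(c["R"].tolist(),c["t"].tolist()); plan((598.3,206.5,166),96,2,0)
E
```

```text
time: 2.1
tool_pos: [592.7, 212.2, 184.1]
tcp_rot: [-3.133, 0.001, 1.686]
contact_force: [0.5, -0.7, -0.1]
grip_width: 91.7
2.1 [592.7 212.2 184.1] [-179.5    0.    96.6] [ 0.5 -0.7 -0.1] [-0.08  0.02  0.02] 91.7
[[0.9932207204719883, 0.11595388896391082, -0.008203417534866092], [0.1129857853918839, -0.9463865243001206, 0.30263304334212804], [0.02732787449629889, -0.3015082789199729, -0.9530718467241766]] [-611.1521353231374, 116.46597872179471, 375.0124131040008]
[0, -3.2, 2.3, 9.4, np.float64(0.3), 0, -3.2, 2.3, 9.4, np.float64(0.3)]
```

View pics/w2.png

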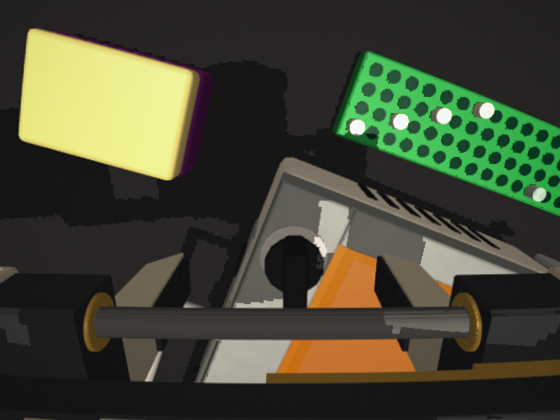

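```bash
python3 -m jog '[0,-3,2.5,3,0.3, 0,0,0,0,0]'; python3 - <<'E'
from h import *
st();c=calibration("wrist");im,d=capture("wrist");g=np.clip(im[:,:,::-1].astype(float)*2.5,0,255).astype(np.uint8);crop(g,180,400,200,320,3.6,"pics/w3.png")
for u in (280,284,288,292,296): print(u,[onz(c,(u,v),z)[:2].round(1).tolist() for v,z in ((270,140),(295,168))])
print(proj(c,[[598.3,206.5,138],[598.3,206.5,168]]))
E
```

```text
time: 2.35
tool_pos: [596.5, 210.2, 183.8]
tcp_rot: [-3.137, 0.0, 1.681]
contact_force: [-0.4, 0.3, -0.1]
grip_width: 92.0
2.35 [596.5 210.2 183.8] [-179.7    0.    96.3] [-0.4  0.3 -0.1] [-0.05  0.04  0.02] 92.0
280 [[595.4, 202.4], [595.5, 203.5]]
284 [[597.5, 202.7], [597.4, 203.7]]
288 [[599.7, 202.9], [599.3, 203.9]]
292 [[601.9, 203.2], [601.2, 204.2]]
296 [[604.1, 203.4], [603.1, 204.4]]
[[286.13523738 262.30785596]
 [286.54560998 290.09084179]]
```

View pics/w3.png

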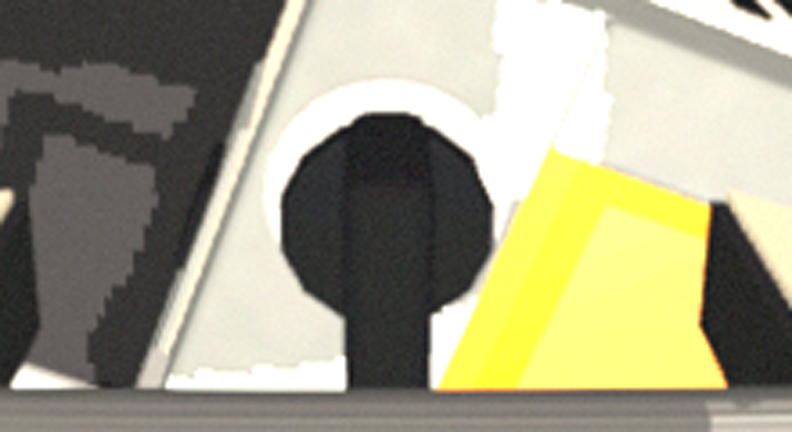

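```bash
python3 -m jog '[0,-3,3,8,0.3, 0,0,0,9,0, 0,0,0,0,0]'; python3 - <<'E'
from h import *
st()
E
```

```text
time: 2.7
tool_pos: [600.8, 207.3, 167.2]
tcp_rot: [-3.14, -0.0, 1.675]
contact_force: [-0.6, -0.3, 0.3]
grip_width: 91.7
2.7 [600.8 207.3 167.2] [-179.9   -0.    96. ] [-0.6 -0.3  0.3] [-0.06  0.09  0.03] 91.7
```

```bash
python3 -m jog '[0.7,0,-1.5,1,0, 0.7,0,0,0,0, 0.7,0,0,0,0, 0.7,0,0,0,0]';python3 -m jog '[1,0,0,0,0, 1,0,0,0,0, 1,0,0,0,0]'; python3 - <<'E'
from h import *
st()
E
```

```text
time: 3.1
tool_pos: [599.1, 206.9, 165.7]
tcp_rot: [-3.139, -0.0, 1.675]
contact_force: [-0.1, -0.5, -0.4]
grip_width: 64.5
time: 3.4
tool_pos: [599.2, 207.1, 166.2]
tcp_rot: [-3.14, -0.0, 1.675]
contact_force: [-1.5, -0.6, -0.1]
grip_width: 40.6
3.4 [599.2 207.1 166.2] [-179.9   -0.    96. ] [-1.5 -0.6 -0.1] [-0.07  0.12 -0.06] 40.6
```

Fingers close at about 80 mm/s, so I give them more time.

```bash
python3 -m jog '[1,0,0,0,0, 1,0,0,0,0, 1,0,0,0,0, 1,0,0,0,0, 1,0,0,0,0]'; python3 - <<'E'
from h import *
st()
E
```

```text
time: 3.9
tool_pos: [599.4, 207.1, 166.3]
tcp_rot: [-3.141, -0.0, 1.675]
contact_force: [-0.0, 0.5, 0.0]
grip_width: 11.8
3.9 [599.4 207.1 166.3] [-179.9   -0.    96. ] [-0.   0.5  0. ] [-0.07  0.05  0.06] 11.8
```

Gripped (11.8 mm opening). Now I push in.

```bash
python3 -m jog '[1,0,0,4,0, 1,0,0,4,0, 1,0,0,3,0, 1,0,0,0,0]'; python3 - <<'E'
from h import *
st()
E
```

```text
time: 4.3
tool_pos: [599.3, 207.2, 158.1]
tcp_rot: [3.14, -0.0, 1.676]
contact_force: [-2.9, -1.1, 6.1]
grip_width: 11.5
4.3 [599.3 207.2 158.1] [179.9  -0.   96. ] [-2.9 -1.1  6.1] [-0.28  0.56  0.07] 11.5
```

```bash
python3 -m jog '[1,0,0,2,0, 1,0,0,1,0]';  python3 -m jog '[1,0,0,1,-4, 1,0,0,1,-6]'; python3 - <<'E'
from h import *
st()
E
```

```text
time: 4.5
tool_pos: [599.3, 207.1, 157.8]
tcp_rot: [3.138, -0.0, 1.676]
contact_force: [-4.2, -2.4, 8.8]
grip_width: 11.9
time: 4.7
tool_pos: [598.9, 207.1, 157.8]
tcp_rot: [3.137, 0.0, 1.855]
contact_force: [-4.1, -1.3, 9.4]
grip_width: 11.8
4.7 [598.9 207.1 157.8] [179.8   0.  106.3] [-4.1 -1.3  9.4] [-0.32  0.84  0.04] 11.8
```

```bash
python3 -m jog '[1,0,0,1,-7, 1,0,0,1,-7, 1,0,0,1,-7, 1,0,0,1,-7]';python3 - <<'E'
from h import *
st()
E
```

```text
time: 5.1
tool_pos: [598.0, 206.6, 157.8]
tcp_rot: [3.138, 0.003, 2.363]
contact_force: [-4.4, -1.3, 9.8]
grip_width: 11.7
5.1 [598.  206.6 157.8] [179.8   0.2 135.4] [-4.4 -1.3  9.8] [-0.32  0.82 -0.02] 11.7
```

```bash
python3 -m jog '[1,0,0,1,-7, 1,0,0,1,-7, 1,0,0,1,-7, 1,0,0,1,-5, 1,0,0,1,0]';python3 - <<'E'
from h import *
st()
E
```

```text
time: 5.6
tool_pos: [597.5, 205.8, 157.8]
tcp_rot: [3.14, 0.007, 2.839]
contact_force: [-3.7, -0.8, 8.8]
grip_width: 11.6
5.6 [597.5 205.8 157.8] [179.9   0.4 162.7] [-3.7 -0.8  8.8] [-0.16  0.73  0.07] 11.6
```

```bash
python3 -m jog '[1,0,0,1,-3, 1,0,0,1,-3, 1,0,0,1,-2]';python3 - <<'E'
from h import *
st()
E
```

```text
time: 5.9
tool_pos: [597.6, 205.7, 157.8]
tcp_rot: [3.14, 0.01, 2.981]
contact_force: [-3.2, -0.4, 9.1]
grip_width: 12.1
5.9 [597.6 205.7 157.8] [179.9   0.6 170.8] [-3.2 -0.4  9.1] [-0.12  0.7  -0.76] 12.1
```

```bash
python3 -m jog '[1,0,0,0,3, 1,0,0,-4,2, 1,0,0,-4,0]'; python3 -m jog '[0.5,0,0,0,0, 0.5,0,0,0,0, 0.5,0,0,0,0, 0.5,0,0,0,0]'; python3 - <<'E'
from h import *
st()
E
```

```text
time: 6.2
tool_pos: [597.4, 205.6, 166.4]
tcp_rot: [3.138, 0.01, 2.889]
contact_force: [0.5, -0.4, -5.3]
grip_width: 12.1
time: 6.6
tool_pos: [597.4, 205.6, 165.0]
tcp_rot: [3.138, 0.009, 2.892]
contact_force: [-0.1, 0.1, -0.3]
grip_width: 39.0
6.6 [597.4 205.6 165. ] [179.8   0.5 165.7] [-0.1  0.1 -0.3] [ 0.03 -0.06  0.01] 39.0
```

```bash
python3 -m jog '[0.4,0,0,-25,0, 0.4,0,0,-25,0]'; python3 - <<'E'
from h import *
st();print(get_obs()["joint_positions"].round(2));plan((508,135,225),75,11,0.6)
E
```

```text
time: 6.8
tool_pos: [595.0, 205.0, 211.2]
tcp_rot: [-3.141, 0.0, 2.892]
contact_force: [0.5, 0.2, -0.4]
grip_width: 53.4
6.8 [595.  205.  211.2] [-180.     0.   165.7] [ 0.5  0.2 -0.4] [ 0.02 -0.    0.  ] 53.4
[ 0.21  0.57  1.28 -0.    1.3  -1.11]
[0.6, 6.1, -8.1, -1.3, np.float64(8.25), 0.6, 4.9, -8.9, -1.3, np.float64(8.25), 0.6, 3.5, -9.5, -1.3, np.float64(8.25), 0.6, 2.1, -9.9, -1.3, np.float64(8.25), 0.6, 0.7, -10.1, -1.3, np.float64(8.25)]
[0.6, -0.8, -10.1, -1.3, np.float64(8.25), 0.6, -2.2, -9.9, -1.3, np.float64(8.25), 0.6, -3.6, -9.5, -1.3, np.float64(8.25), 0.6, -4.9, -8.9, -1.3, np.float64(8.25), 0.6, -6.2, -8.1, -1.3, np.float64(8.25)]
[0.6, -7.3, -7.1, -1.3, np.float64(8.25)]
```

```bash
python3 -m jog '[0.5,8,-10,-1,8.2, 0.5,7,-11,-1,8.2, 0.5,5,-12,-1,8.2, 0.5,3,-12,-1,8.2, 0.5,1,-12,-1,8.2]'; python3 -m jog '[0.5,-1,-12,-1,8.2, 0.5,-3,-12,-1,8.2, 0.5,-5,-12,-1,8.2, 0.5,-7,-11,-1,8.2, 0.5,-8,-10,-1,8.2]';  python3 - <<'E'
from h import *
st();plan((508,104,225),75,4,0.5)
E
```

```text
time: 7.3
tool_pos: [544.5, 167.5, 218.7]
tcp_rot: [3.136, 0.003, 2.153]
contact_force: [0.4, -0.3, 0.1]
grip_width: 45.9
time: 7.8
tool_pos: [492.8, 126.4, 222.7]
tcp_rot: [3.136, -0.001, 1.408]
contact_force: [0.2, -0.1, 0.1]
grip_width: 45.9
7.8 [492.8 126.4 222.7] [ 1.797e+02 -1.000e-01  8.070e+01] [ 0.2 -0.1  0.1] [-0.04  0.06 -0.02] 45.9
[0.5, -4.9, 4.7, -0.6, np.float64(1.42), 0.5, -4.8, 4.8, -0.6, np.float64(1.42), 0.5, -4.7, 4.9, -0.6, np.float64(1.42), 0.5, -4.5, 5.0, -0.6, np.float64(1.42)]
```

```bash
python3 -m jog '[0.5,-7,7,0,2, 0.5,-7,7,0,2, 0.5,-4,4,0,1, 0.5,0,0,0,0]';  python3 - <<'E'
from h import *
st();c=calibration("wrist");im,d=capture("wrist");cv2.imwrite("pics/w4.png",im[:,:,::-1]);np.save("pics/w4c.npy",c,allow_pickle=True);np.save("pics/w4d.npy",d)
E
```

```text
time: 8.2
tool_pos: [508.9, 103.1, 222.8]
tcp_rot: [3.135, -0.002, 1.32]
contact_force: [0.2, -0.5, 0.1]
grip_width: 45.9
8.2 [508.9 103.1 222.8] [ 1.796e+02 -1.000e-01  7.560e+01] [ 0.2 -0.5  0.1] [-0.06  0.04 -0.  ] 45.9
```

View pics/w4.png

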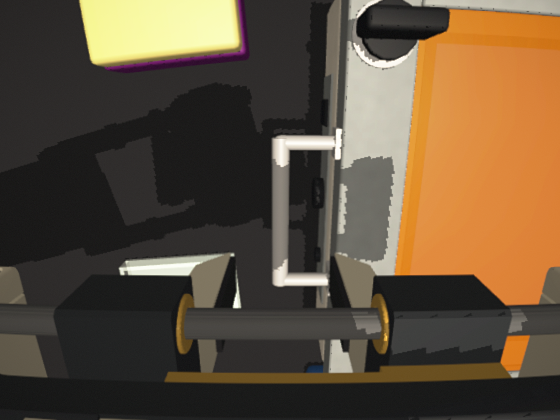

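```bash
python3 - <<'E'
from h import *
c=np.load("pics/w4c.npy",allow_pickle=True).item();d=np.load("pics/w4d.npy")
for uv in ((282,145),(281,210),(280,275)): print(onz(c,uv,112).round(1),atd(c,uv,d[uv[1],uv[0]]).round(1))
im=cv2.imread("pics/w4.png");
for r in (170,210,250): print(r,np.where(im[r,255:320].mean(1)>60)[0]+255)
for cc in (310,): print(np.where(im[125:295,cc].mean(1)>60)[0]+125)
E
```

```text
[521.8 153.6 112. ] [521.9 154.  116.1]
[509.7 109.  112. ] [509.9 109.9 115.1]
[496.1  59.  112. ] [496.8  61.9 117.6]
170 [272 273 274 275 276 277 278 279 280 281 282 283 284 285 286 287 288]
210 [272 273 274 275 276 277 278 279 280 281 282 283 284 285 286 287 288]
250 [272 273 274 275 276 277 278 279 280 281 282 283 284 285 286 287 288]
[135 136 137 138 139 140 141 142 143 144 145 146 147 148 149 272 273 274
 275 276 277 278 279 280 281 282 283 284 285]
```

The wrist view shows the wing now along the case's x, the knob free, and the handle bar at column 280, rows 142–279. That puts the bar's centre at about (509,106) with the bar lying at 75°.

```bash
python3 -m jog '[0.75,2.5,-1,10,0.4, 0.75,0,0,20,0, 0.75,0,0,20,0, 0.75,0,0,10,0, 0.75,0,0,0,0]';  python3 - <<'E'
from h import *
st();c=calibration("wrist");im,d=capture("wrist");cv2.imwrite("pics/w5.png",im[:,:,::-1]);plan((508.7,106,115),75,3,.75)
for r in (250,265): print(np.where(im[r,230:340].mean(1)>60)[0]+230)
print(proj(c,[[508.7,106,110]]))
E
```

```text
time: 8.75
tool_pos: [508.6, 107.9, 158.4]
tcp_rot: [3.137, -0.002, 1.316]
contact_force: [-0.2, 0.4, 0.8]
grip_width: 23.5
8.75 [508.6 107.9 158.4] [ 1.797e+02 -1.000e-01  7.540e+01] [-0.2  0.4  0.8] [-0.06  0.06 -0.01] 23.5
[0.75, -0.6, 0.1, 14.7, np.float64(0.14), 0.75, -0.6, 0.1, 14.7, np.float64(0.14), 0.75, -0.6, 0.1, 14.7, np.float64(0.14)]
[272 273 274 275 276 277 278 279 280 281 282 283 284 285 286 287 288 289
 290 291 292 293 330 332 338 339]
[230 231 232 233 234 235 236 237 238 239 240 241 242 243 244 245 246 247
 248 249 250 251 272 273 274 275 276 277 278 279 280 281 282 283 284 285
 286 287 288 289 290 291 292 293 313 314 315 316 317 318 319 320 321 322
 323 324 325 326 327 328 329 330 331 332 333 334 335 336 337 338 339]
[[283.81272068 256.65027021]]
```

View pics/w5.png

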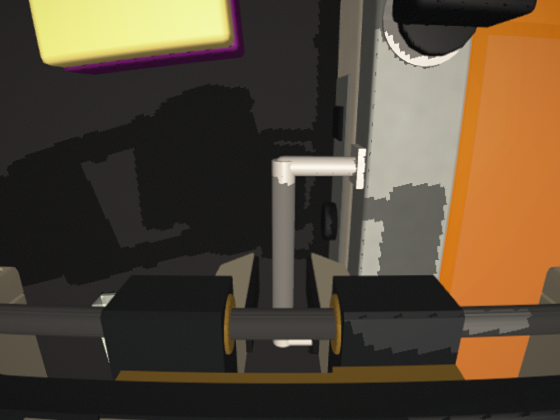

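The bar at column 283 is centred between the fingers, so I descend.

```bash
python3 -m jog '[0.75,-0.5,0,12,0.2, 0.75,-0.5,0,12,0, 0.75,0,0,11,0, 0.75,0,0,4,0, 0.75,0,0,0,0]';  python3 - <<'E'
from h import *
st()
E
```

```text
time: 9.3
tool_pos: [510.5, 107.4, 119.3]
tcp_rot: [3.131, -0.004, 1.313]
contact_force: [0.2, 0.5, -0.1]
grip_width: 23.0
9.3 [510.5 107.4 119.3] [179.4  -0.3  75.2] [ 0.2  0.5 -0.1] [-0.1   0.09  0.04] 23.0
```

```bash
python3 -m jog '[0.75,0,-1.3,4.5,0, 1,0,0,0,0, 1,0,0,0,0, 1,0,0,0,0, 1,0,0,0,0]';  python3 - <<'E'
from h import *
st()
im,d=capture("scene");cv2.imwrite("pics/s1.png",im[:,:,::-1])
im,d=capture("top");cv2.imwrite("pics/t1.png",im[:,:,::-1])
t=cv2.imread("pics/t1.png");s=cv2.imread("pics/s1.png")
crop(s,175,345,125,275,4,"pics/s1z.png");crop(t,200,350,135,255,5,"pics/t1z.png")
E
```

```text
time: 9.8
tool_pos: [509.2, 107.9, 115.3]
tcp_rot: [3.131, -0.005, 1.313]
contact_force: [0.4, -0.3, -1.3]
grip_width: 11.1
9.8 [509.2 107.9 115.3] [179.4  -0.3  75.2] [ 0.4 -0.3 -1.3] [-0.08  0.09 -0.01] 11.1
```

View pics/s1z.png

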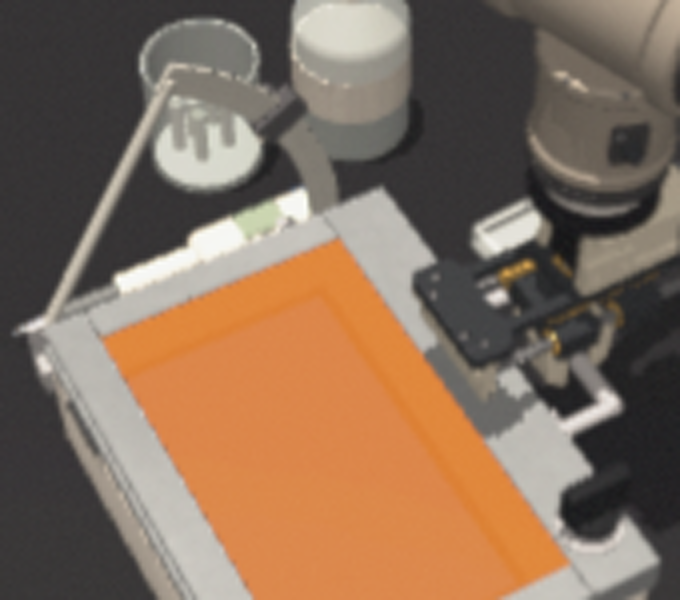

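View pics/t1z.png

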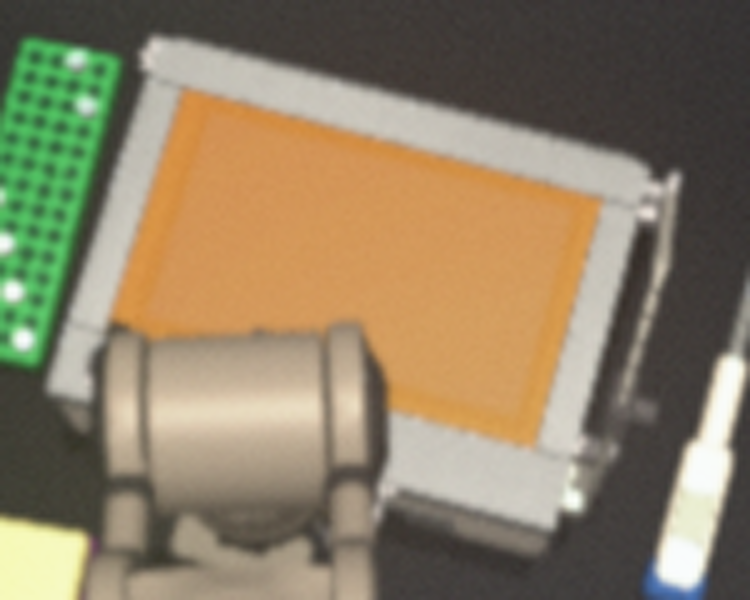

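Gripped (11.1 mm opening), and both cameras still see the tab. I begin lifting along the arc.

```bash
python3 -m jog '[1,0,0.3,-5,0, 1,0,0.6,-8,0, 1,0,1,-8,0, 1,0,1,-8,0]';  python3 - <<'E'
from h import *
st()
E
```

```text
time: 10.3
tool_pos: [511.7, 107.2, 143.9]
tcp_rot: [3.133, -0.005, 1.312]
contact_force: [4.6, 0.1, -9.3]
grip_width: 10.8
10.3 [511.7 107.2 143.9] [179.5  -0.3  75.2] [ 4.6  0.1 -9.3] [ 0.05 -0.42 -0.02] 10.8
```

```bash
python3 -m jog '[1,0,1.5,-9,0, 1,0,2,-9,0, 1,0,2,-9,0, 1,0,2.3,-8.5,0, 1,0,2.5,-8,0]';  python3 - <<'E'
from h import *
st()
im,d=capture("scene");cv2.imwrite("pics/s2.png",im[:,:,::-1])
im,d=capture("top");cv2.imwrite("pics/t2.png",im[:,:,::-1])
t=cv2.imread("pics/t2.png");s=cv2.imread("pics/s2.png")
crop(s,200,280,120,190,8,"pics/s2z.png");crop(t,290,350,165,245,7.5,"pics/t2z.png")
E
```

```text
time: 10.8
tool_pos: [522.3, 104.3, 191.3]
tcp_rot: [3.132, -0.005, 1.312]
contact_force: [5.3, 0.9, -11.3]
grip_width: 10.9
10.8 [522.3 104.3 191.3] [179.5  -0.3  75.2] [  5.3   0.9 -11.3] [ 0.12 -0.64  0.02] 10.9
```

View pics/s2z.png

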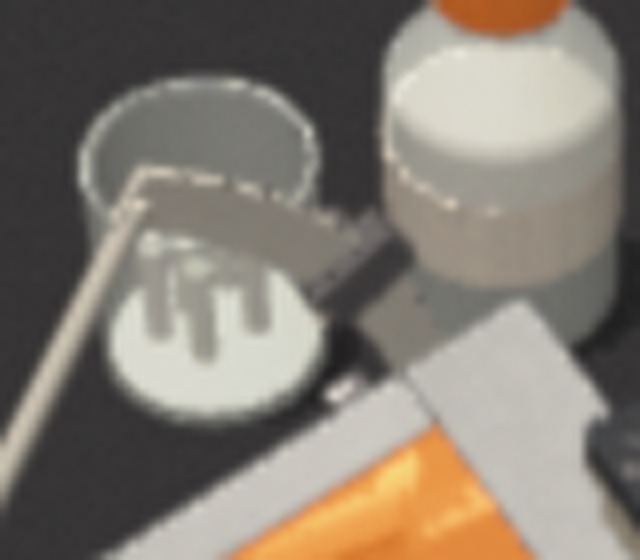

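View pics/t2z.png

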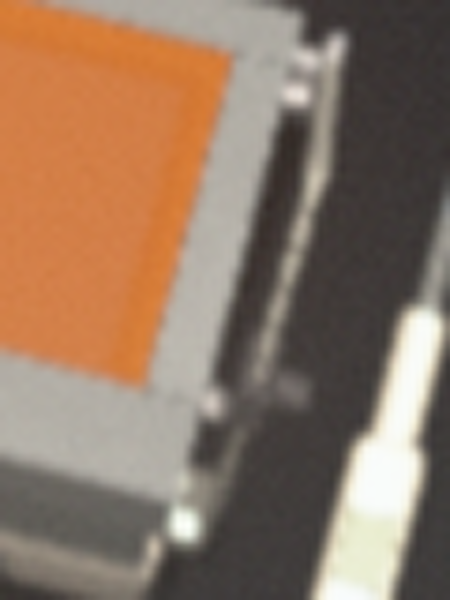

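```bash
python3 - <<'E'
from h import *
s=cv2.imread("pics/s2.png");g=np.clip(s.astype(float)*1.5,0,255).astype(np.uint8)
crop(g,230,260,138,178,15,"pics/s2y.png")
E
```

```text
(no output)
```

View pics/s2y.png

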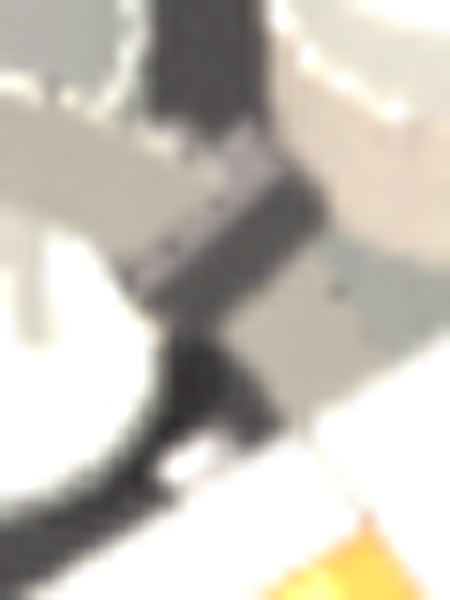

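```bash
cat > tab.py <<'E'
from h import *
from scipy.optimize import least_squares as LS
cs,ct=calibration("scene"),calibration("top")
yaw=np.radians(-15.1);ex=np.array([np.cos(yaw),np.sin(yaw),0]);ey=np.array([-ex[1],ex[0],0]);H=np.array([509,106.2,0])+272*ex+[0,0,98]
def pt(r,a,y,dz=0): # dz along arc
    er=-np.cos(a)*ex+np.array([0,0,np.sin(a)]);ea=np.sin(a)*ex+np.array([0,0,np.cos(a)])
    return H+r*er+dz*ea+y*ey
def fitquad(q):
    f=lambda p:(proj(cs,[pt(178,p[0],p[1],10),pt(178,p[0],p[1],-10),pt(212,p[0],p[1],-10),pt(212,p[0],p[1],10)])-q).ravel()
    return LS(f,[.55,-175])
E
python3 - <<'E'
from tab import *
q=np.array([(145,295),(200,330),(325,205),(285,165)])/15+[230-.5,138-.5]
r=fitquad(q);print(r.x,r.fun.round(1))
th,y=r.x
print("top proj of tab mid", proj(ct,[pt(195,th,y-7),pt(178,th,y-7),pt(212,th,y-7)]).round(1))
u=np.array((190,462))/15+[229.5,137.5]
o,v=ray(cs,u)
for yy in (y,y-7,-165,-175):
    P=o+v*((yy-(o-H)@ey)/(v@ey))-H; print(yy,np.hypot(P@ex,P[2]),np.arctan2(P[2],-(P@ex)))
bar=get_obs()["tool_pos"]-[0,0,6]; w=bar-H; print("bar angle",np.arctan2(w[2],-(w@ex))-0.0441,np.hypot(w[2],w@ex))
E
```

```text
[   0.45912261 -191.61186657] [-1.2 -0.4 -1.4  0.9  0.9  0.8  0.2 -0.3]
top proj of tab mid [[329.8 222. ]
 [330.9 217.6]
 [328.8 226.5]]
-191.61186657470543 169.451993289269 0.24048641250577144
-198.61186657470543 170.72114324895136 0.1881900104150289
-165 168.95566691855825 0.44266182765919426
-175 168.33153986302455 0.3666309458063694
bar angle 0.28342135511522415 272.97765428492323
```

```bash
python3 -m jog '[1,0,2.7,-7.5,0, 1,0,2.8,-7.5,0, 1,0,3,-7.5,0, 1,0,1.5,-4,0]';  cat > look.py <<'E'
from tab import *
import sys
n=sys.argv[1]
st();bar=get_obs()["tool_pos"]-[0,0,6]; w=bar-H; print("bar angle",np.arctan2(w[2],-(w@ex))-0.0441,np.hypot(w[2],w@ex))
im,d=capture("scene");cv2.imwrite(f"pics/s{n}.png",im[:,:,::-1])
im2,d=capture("top");cv2.imwrite(f"pics/t{n}.png",im2[:,:,::-1])
a=cv2.resize(np.clip(im[138:178,225:265,::-1].astype(float)*1.5,0,255).astype(np.uint8),None,fx=10,fy=10,interpolation=cv2.INTER_CUBIC)
b=cv2.resize(np.clip(im2[195:235,305:345,::-1].astype(float)*1.5,0,255).astype(np.uint8),None,fx=10,fy=10,interpolation=cv2.INTER_CUBIC)
cv2.imwrite(f"pics/st{n}.png",np.hstack([a,b]))
E
python3 look.py 3
```

```text
time: 11.3
tool_pos: [531.8, 101.8, 216.9]
tcp_rot: [3.134, -0.005, 1.312]
contact_force: [6.6, 2.1, -13.7]
grip_width: 11.1
11.3 [531.8 101.8 216.9] [179.5  -0.3  75.2] [  6.6   2.1 -13.7] [ 0.13 -0.77 -0.03] 11.1
bar angle 0.3818875731481378 273.2868800712095
```

View pics/st3.png

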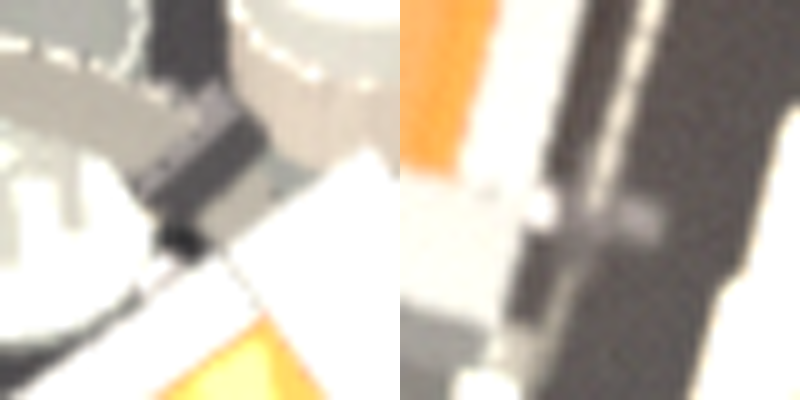

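```bash
python3 - <<'E'
from tab import *
def rep(P):
    w=P-H; return "r %.1f ang %.3f y %.1f"%(np.hypot(w@ex,w[2]),np.arctan2(w[2],-(w@ex)),w@ey)
for nm,us,ut in (("p.283",(242.7,168.8),(318.2,218.4)),("p.382",(241.5,165.5),(319,216)),("tabface inner",(241,159),(323.5,217)),("tab c",(245.2,154.8),(323.5,218))):
    P,e=two(cs,us,ct,ut);print(nm,P.round(1),round(e,1),rep(P))
# predicted pointer with y candidates
for y in (-165,-170,-175,-180):
  print(y,[ (proj(cs,pt(178,a,y))[0].round(1).tolist(),proj(ct,pt(178,a,y))[0].round(1).tolist()) for a in (.283,.382)])
E
```

```text
p.283 [571.3 -84.7 158.3] 12.8 r 173.0 ang 0.356 y -168.0
p.382 [574.8 -85.3 172.8] 11.5 r 175.3 ang 0.441 y -167.7
tabface inner [568.4 -96.  183.8] 8.1 r 183.2 ang 0.487 y -179.7
tab c [560.7 -92.5 196.7] 2.5 r 196.8 ang 0.525 y -178.4
-165 [([249.0, 171.8], [317.9, 220.4]), ([246.8, 168.1], [318.8, 217.3])]
-170 [([248.1, 170.5], [319.5, 220.8]), ([245.9, 166.8], [320.5, 217.8])]
-175 [([247.2, 169.2], [321.1, 221.3]), ([244.9, 165.5], [322.1, 218.2])]
-180 [([246.3, 167.9], [322.7, 221.7]), ([244.0, 164.2], [323.8, 218.7])]
```

```bash
python3 - <<'E'
from tab import *
im,d=capture("scene");im2,d2=capture("top")
np.savez("pics/d3.npz",im=im,d=d,im2=im2,d2=d2)
def rep(P):
    w=P-H; return "%4.0f/%.2f/%4.0f"%(np.hypot(w@ex,w[2]),np.arctan2(w[2],-(w@ex)),w@ey)
print("scene r/ang/y")
for v in range(150,171):
    print(v," ".join("%s"%(rep(atd(cs,(u,v),d[v,u]))) if d[v,u]>0 and atd(cs,(u,v),d[v,u])[2]>90 else "------" for u in range(236,256,1)))
print("top")
for v in range(210,226):
    print(v," ".join("%s"%(rep(atd(ct,(u,v),d2[v,u]))) if d2[v,u]>0 and atd(ct,(u,v),d2[v,u])[2]>90 else "------" for u in range(316,333,1)))
E
```

```text
scene r/ang/y
150  197/0.76/-172  198/0.74/-172  197/0.71/-176  198/0.69/-176  200/0.69/-174  201/0.67/-175  202/0.66/-175  204/0.65/-174  205/0.63/-176  207/0.63/-173  208/0.62/-174  210/0.63/-170  211/0.60/-171  213/0.61/-169  215/0.59/-170 ------ ------ ------ ------ ------
151  193/0.73/-175  195/0.73/-173  194/0.68/-178  196/0.69/-174  197/0.67/-176  199/0.66/-175  201/0.66/-173  201/0.64/-175  203/0.63/-174  204/0.61/-174  207/0.63/-169  209/0.62/-168  210/0.61/-168  212/0.60/-169  213/0.59/-168  214/0.57/-170 ------ ------ ------ ------
152  191/0.72/-175  192/0.71/-174  194/0.70/-173  194/0.67/-176  196/0.67/-173  197/0.65/-175  198/0.63/-176  200/0.63/-173  202/0.64/-170  204/0.64/-168  205/0.61/-171  207/0.62/-166  208/0.60/-169  210/0.59/-168  211/0.55/-171  213/0.56/-169 ------ ------ ------ ------
153  189/0.71/-174  191/0.71/-172  191/0.69/-173  191/0.65/-176  193/0.64/-176  195/0.64/-175  196/0.63/-173  198/0.63/-172  200/0.63/-170  201/0.61/-171  203/0.60/-169  204/0.59/-170  206/0.57/-171  208/0.57/-169  209/0.56/-168  211/0.54/-169 ------ ------ ------ ------
154 --
[... 6857 characters left out ...]
-170  211/0.52/-173  217/0.55/-175  217/0.56/-178  218/0.57/-181 ------ ------ ------ ------ ------ ------ ------ ------
222 ------ ------ ------ ------ ------  217/0.53/-173  218/0.54/-176  217/0.54/-179  216/0.54/-182 ------ ------ ------ ------ ------ ------ ------ ------
223 ------ ------ ------ ------ ------  207/0.45/-175  208/0.47/-177 ------ ------ ------ ------ ------ ------ ------ ------ ------ ------
224 ------ ------ ------ ------  189/0.30/-174  203/0.41/-176  206/0.43/-178 ------ ------ ------ ------ ------ ------ ------ ------ ------ ------
225 ------ ------ ------ ------  209/0.42/-174  210/0.43/-176 ------ ------ ------ ------ ------ ------ ------ ------ ------ ------ ------
```

Depth in both views puts the pointer at about 0.385, agreeing with the bar angle of 0.382. The tab spans about 0.52–0.62, with its middle near 0.57, so I lift most of the way.

```bash
python3 -m jog '[1,0,3.5,-7.3,0, 1,0,3.7,-7.2,0, 1,0,4,-7,0, 1,0,4,-6.8,0, 1,0,3.3,-5,0]'; python3 look.py 4; python3 - <<'E'
from tab import *
im,d=capture("scene");im2,d2=capture("top")
def rep(P):
    w=P-H; return "%4.0f/%.2f/%4.0f"%(np.hypot(w@ex,w[2]),np.arctan2(w[2],-(w@ex)),w@ey)
for v in range(206,222):
    print(v," ".join("%s"%(rep(atd(ct,(u,v),d2[v,u]))) if d2[v,u]>0 and atd(ct,(u,v),d2[v,u])[2]>90 else "------" for u in range(318,333,1)))
print("scene")
for v in range(152,168):
    print(v," ".join("%s"%(rep(atd(cs,(u,v),d[v,u]))) if d[v,u]>0 and atd(cs,(u,v),d[v,u])[2]>90 else "------" for u in range(234,250,1)))
E
```

```text
time: 12.0
tool_pos: [546.9, 97.8, 247.1]
tcp_rot: [-3.138, -0.004, 1.312]
contact_force: [2.7, 2.5, -12.6]
grip_width: 11.0
12.0 [546.9  97.8 247.1] [-179.8   -0.2   75.2] [  2.7   2.5 -12.6] [ 0.42  0.   -0.01] 11.0
bar angle 0.5063211873594722 273.67268370664596
206  176/0.62/-153  176/0.63/-156  176/0.64/-159 ------ ------ ------ ------ ------  206/0.77/-174  208/0.78/-177 ------ ------ ------ ------ ------
207  179/0.62/-154  179/0.62/-157 ------ ------ ------ ------ ------ ------  210/0.77/-175  205/0.76/-178 ------ ------ ------ ------ ------
208  186/0.63/-155  186/0.64/-157 ------ ------ ------ ------ ------  192/0.69/-174  205/0.74/-176  206/0.75/-178 ------ ------ ------ ------ ------
209  191/0.63/-155  188/0.62/-158 ------ ------ ------ ------ ------  204/0.72/-174  210/0.74/-176 ------ ------ ------ ------ ------ ------
210  191/0.61/-156  190/0.62/-159  172/0.53/-162  168/0.51/-165 ------  187/0.62/-170  185/0.62/-173  206/0.71/-175  204/0.70/-177 ------ ------ ------ ------ ------ ------
211  194/0.61/-157  172/0.50/-160  169/0.49/-163  168/0.49/-166  167/0.49/-169  1
[... 4871 characters left out ...]
59  168/0.66/-156  171/0.67/-153  173/0.66/-151  175/0.66/-149  176/0.65/-148  179/0.66/-145  180/0.65/-144  182/0.64/-143  185/0.66/-138  186/0.64/-139  187/0.62/-139  190/0.65/-133  191/0.63/-135  193/0.63/-132
166  163/0.67/-157  164/0.65/-157  167/0.66/-154  170/0.67/-150  171/0.65/-150  173/0.66/-148  175/0.66/-145  176/0.64/-145  178/0.64/-144  181/0.65/-140  183/0.65/-137  184/0.63/-138  186/0.63/-136  188/0.64/-132  190/0.63/-133  192/0.64/-128
167  162/0.66/-156  164/0.67/-152  166/0.67/-151  167/0.64/-151  169/0.65/-149  172/0.67/-144  173/0.65/-144  176/0.65/-142  177/0.65/-140  179/0.65/-138  181/0.64/-137  183/0.64/-134  184/0.63/-135  186/0.63/-133  189/0.64/-128  191/0.64/-127
```

View pics/st4.png

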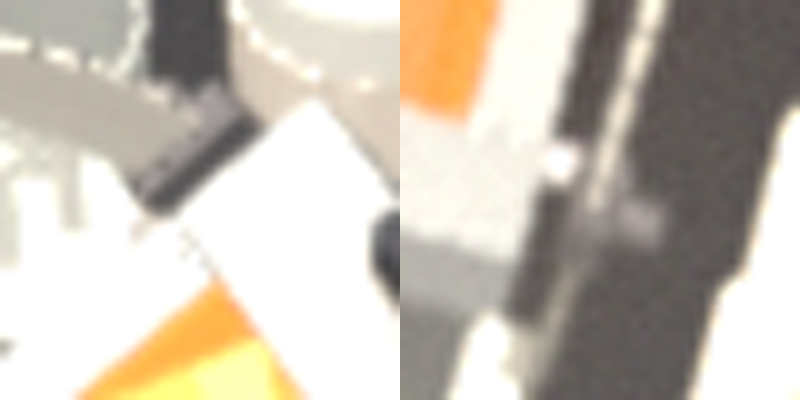

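```bash
python3 -m jog '[1,0,3.5,-5.5,0, 1,0,3.5,-5,0, 1,0,2.5,-4,0]'; python3 look.py 5; python3 - <<'E'
from tab import *
im,d=capture("scene");im2,d2=capture("top")
def col(c,d,U,V):
    L=[]
    for v in V:
        for u in U:
            if d[v,u]>0:
                w=atd(c,(u,v),d[v,u])-H; L.append((np.hypot(w@ex,w[2]),np.arctan2(w[2],-(w@ex)),w@ey))
    return np.array(L)
for n,c,dd,U,V in (("top",ct,d2,range(314,336),range(198,225)),("scene",cs,d,range(228,256),range(145,170))):
    L=col(c,dd,U,V)
    p=L[(L[:,0]>160)&(L[:,0]<179)&(L[:,2]<-162)&(L[:,2]>-190)&(L[:,1]>.3)]
    t=L[(L[:,0]>181)&(L[:,0]<207)&(L[:,2]<-166)&(L[:,2]>-184)&(L[:,1]>.57)&(L[:,1]<.64)]
    o=L[(L[:,0]>212)&(L[:,0]<224)&(L[:,2]<-166)&(L[:,2]>-184)&(L[:,1]>.3)]
    print(n,"ptr",len(p),np.median(p[:,1]) if len(p) else 0,"tabtop",len(t),np.median(t[:,1]) if len(t) else 0,"outer",o[:,1].min() if len(o) else 0,o[:,1].max() if len(o) else 0)
E
```

```text
time: 12.5
tool_pos: [555.3, 95.6, 261.0]
tcp_rot: [-3.135, -0.003, 1.313]
contact_force: [3.2, 3.0, -12.8]
grip_width: 10.9
12.5 [555.3  95.6 261. ] [-179.6   -0.2   75.2] [  3.2   3.  -12.8] [ 0.37 -0.2  -0.09] 10.9
bar angle 0.5661848859692253 273.98867969402187
top ptr 15 0.5680978770420237 tabtop 23 0.6123751991457855 outer 0.5192014911451279 0.6242495654704734
scene ptr 14 0.5768141972175365 tabtop 20 0.632138122725457 outer 0.5776033121803095 0.6312129024795682
```

View pics/st5.png

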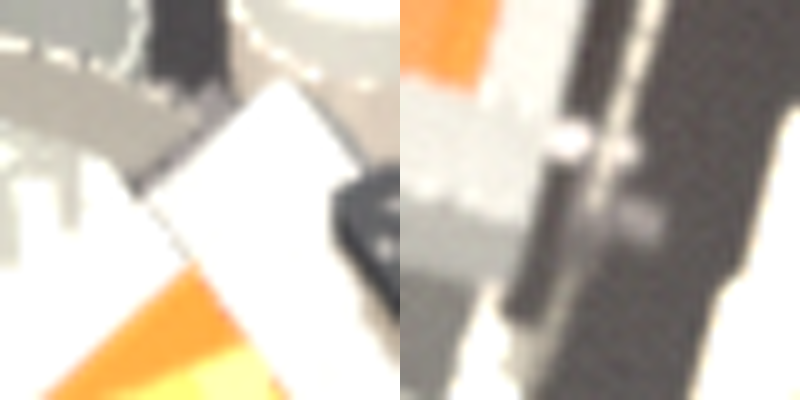

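Pointer and tab agree in both views: in top, 0.568 against 0.561–0.572, and in scene, 0.577 against 0.58. I check that it holds steady before handing in.

```bash
python3 -m jog '[1,0,0,0,0, 1,0,0,0,0, 1,0,0,0,0]'; python3 -m jog '[1,0,0,0,0]'; python3 - <<'E'
from tab import *
im,d=capture("scene");cv2.imwrite("pics/s6.png",im[:,:,::-1])
for i in range(6): capture("top")
im2,d2=capture("top")
w=get_obs()["tool_pos"]-[0,0,6]-H; print(np.arctan2(w[2],-(w@ex))-0.0441); st()
L=[]
for v in range(198,225):
    for u in range(314,336):
        if d2[v,u]>0:
            q=atd(ct,(u,v),d2[v,u])-H; L.append((np.hypot(q@ex,q[2]),np.arctan2(q[2],-(q@ex)),q@ey))
L=np.array(L)
p=L[(L[:,0]>160)&(L[:,0]<179)&(L[:,2]<-162)&(L[:,2]>-190)&(L[:,1]>.3)];print(np.median(p[:,1]))
E
```

```text
time: 13.0
tool_pos: [555.0, 95.7, 260.5]
tcp_rot: [-3.135, -0.004, 1.313]
contact_force: [0.3, 3.2, -11.1]
grip_width: 11.0
time: 13.1
tool_pos: [555.0, 95.7, 260.4]
tcp_rot: [-3.135, -0.004, 1.313]
contact_force: [0.4, 3.0, -12.0]
grip_width: 11.0
0.5636110000544166
13.5 [554.9  95.7 260.4] [-179.6   -0.2   75.2] [  0.9   2.9 -12.2] [ 0.4   0.12 -0.06] 10.9
0.5603966751989398
```

View pics/s6.png

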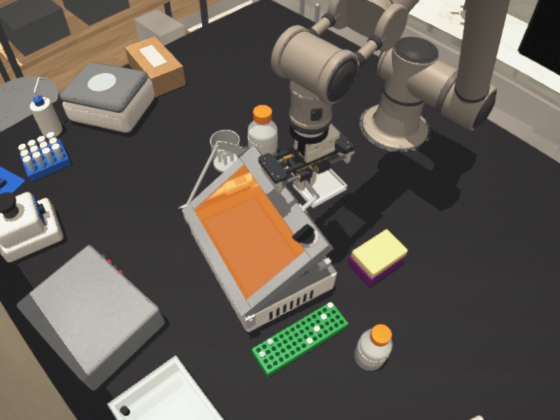

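The scene view shows the shield held open by the gripper at about (305,165), the knob wing still along the case at about (303,236), and the bystanders where they stood. The hold is steady.

```bash
python3 - <<'E'
from plant import *
print(close_job())
E
```

```text
the job is handed in; nothing more can be done
None
```

I freed the lock knob, lifted the shield to the index tab and handed the job in at 13.5 s with the gripper still holding the handle bar. No verdict is reported back.

- **Knob:** I pushed it about 8 mm to its bottom stop and kept it there while turning it anticlockwise to its end stop (about 69°). In the last picture the wing still lies along the case, so it was left free.
- **Shield:** The bar's position gives 0.564 rad and the pointer reads 0.560 rad in the top view. I put the tab's middle at 0.56–0.57 rad from the top view. The scene view read both pointer and tab about 0.01 rad higher, but they agreed with each other. All of this is well inside the ±0.056 rad of the tab's width.
- **Hold:** The shield was steady over the last 0.5 s (position changed about 0.1 mm). The force on the tool was about 12 N, with the grip closed on the bar at 11 mm.
- **Tab and other things on the bench:** The tab read the same throughout, and the last scene picture shows the bystanders where they stood. I judged the bystanders by eye only.
- **Disagreements:** A first fit of the tab from picture corners alone gave 0.46 rad and did not match the top view. I dropped it in favour of the depth readings, which agreed across both views.

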